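# Run the tile-press carriage home

## Robot

A 6-joint arm with a two-finger parallel gripper is mounted at the origin on the work surface. World frame = base frame: x ahead of the robot, y to its left, z up, the work surface at z = 0. Lengths are in m, angles in rad, forces in N, time in s.
With the tool pointing down it reaches from about 0.35 to 1 m from the base axis. Payload 7.1 kg.
Tool frame: the origin (TCP) lies between the finger pads; the fingertips stand 22 mm ahead of it and the grasp point (between the pads) lies 3 mm ahead of it; z points along the fingers, y is the line along which they close (so a half turn about z gives the same grasp; the last joint's range is limited). The gripper opens to 85 mm and grips with 20 to 120 N. Pads are 22 mm wide; open, the fingers measure 114 mm over their backs; the gripper's body (76 mm by 85 mm) begins 54 mm behind the grasp point. The pads swing forward as they close: fully open they stand 13 mm farther back than shut.
Start: joints at [-1.192, 0.423, 1.63, -0, 1.089, -0.019], TCP at [0.242, -0.576, 0.253] pointing down, gripper open.
Joint ranges: [-3, 3], [-0.9, 2.11], [0.09, 2.58], [-1.31, 4.45], [0.11, 2.69], [-2.54, 2.54]. Speed limits (rad/s): [2.39, 2.39, 3.01, 3.14, 3.14, 3.14].

## Interface

Orientations are given as a rotation vector (axis times angle).
In Python, from rig import manip gives the robot as it stands. The module is installed in compiled form; this text tells all that it offers. Calls block until the motion is done:
- manip.move_to(position, orientation): joint-space move of the TCP to a pose.
- manip.servo_line(position, orientation=None, rate=0.15): straight line of the TCP; orientation=None keeps the orientation; rate is the mean speed in m/s.
- manip.set_joints(angles): joint-space move.
- manip.command_gripper(opening, f_grip=None): finger opening in m; f_grip is the grip in N (None keeps the last); returns when the fingers have stopped.
- manip.hold(seconds).
- manip.solve_ik(position, orientation): joint angles nearest the present ones, or None.
- manip.camera(name): name is "side" or "top" or "wrist"; returns a dict with "image" (400x640x3 uint8, red, green, blue), "fx", "fy", "cx", "cy" (pixels), "k1" (the pictures are not rectified: a ray, as slopes to the right and down, at radius r is drawn at 1 + k1 r^2 times it, then the intrinsics apply), "cam_to_world" (4x4, takes a point from camera to world coordinates); the wrist camera has in their place "mount" (4x4, takes a point from camera to tool coordinates, whose origin is the TCP and whose axes are the flange's). Camera axes: x right, y down, z forward; pixel columns grow to the right and rows downward; lengths in m; the calibration is good to about 2 mm. A picture is of the moment at which its call begins: read the wrist's pose just before it. There is no depth.
A pose or a line that the arm cannot do raises manip.IKError and nothing moves.
- manip.sign_off(): hands the job in; it is judged then, once.
Readings, each from a call of its own:
- manip.get_time(): time.
- manip.get_joint_positions(): joint angles.
- manip.get_joint_vel(): joint speeds.
- manip.get_tau(): joint torques, N m.
- manip.get_position(): TCP position.
- manip.get_ee_rot(): TCP orientation.
- manip.get_contact_force(): force on the tool from outside, world axes, zero at the start.
- manip.get_torque(): the same for the moment, N m.
- manip.get_width(): finger opening in m.
- manip.get_grip_force(): force on a finger pad.
Only numpy, scipy, OpenCV 4.12 (cv2) and the standard library are available. Lean on these libraries where they do the work, as an engineer would, in place of code of your own. Each camera call takes 0.05 s, during which the arm holds its last target. There are 200 camera calls.

## Task

The tile press is loaded: without lifting it, slide its carriage along the slot, in under the press head, until it is fully home with the end stop's brass plunger pushed right in, and leave it there. The carriage wedges if it is pushed away from the line of its slot, so push on that line, and gently: never ram it. The plaster mould and the bisque cup must ride along standing where they are, and everything else on the bench stays as it is.

Things in the scene. Friction and masses are not known exactly. Their poses are not given: they have to be found in the camera images.
- press: Fixed steel and green bench press. Origin: underside of its bed (on the table), on the slot's centre line. +x is the way the carriage must slide (away from the robot), z up. Bed: x -270 to +130 mm, y -112 to +242, top at z 30. Two columns (x -55 to -5; y -105 to -75 and 207 to 237) carry the head; a round ram (90 mm wide, centred x -30, y 0) hangs to z 160; hand wheel up to z 300.
- slot_mouth (a point): Robot-side end of the guide slot, on its centre line at the bed's top (x -270, z 30 mm of the press). The slot is 23 mm wide and runs the bed's whole length along the press's x axis.
- head_edge (a point): Middle of the lower front edge of the press head, above the slot (x -90, z 180 mm of the press). The head spans x -90 to +30, y -105 to 237, z 180 to 240. With the carriage home its front face is at x -95 to -65, so an upright gripper's body hits the head first: push the last stretch with the tool tilted 35 to 45 degrees, fingers forward and down.
- carriage: Loose plywood carriage, 0.7 to 0.9 kg loaded, flat on the bed. Origin: on the slot line, underside of its deck (z 30 mm of the press). x forward to the stop, z up. Lopsided deck: x -70 to 70, y -50 to 190 mm, 8 thick. Two pins (20 mm wide, 18 deep, at x -60 and -16, y 0) run in the slot with 3 mm play. Starts 115 to 175 mm before the press's origin, up to 0.02 rad cocked.
- board_face (a point): Where the slot line crosses the carriage's front board (x -70, y 0, 22 mm above its underside). The board's flat, smooth, waxed steel face spans y -50 to 190, z 0 to 45 mm, 12 thick. Pushed within 12 mm of here along the slot it slides at 3 to 12 N; pushed 60 mm or more aside (the board's middle is at y 70) the pins wedge and it stops: back off and push on the line. Over 40 N is ramming.
- plunger (a joint): Brass plunger (16 mm wide), met by the steel nose on the carriage's rear face (x 70 mm), of the end stop, a dark block on the slot line behind the head. 0 = out, 0.010 m = right in, on a solid stop; over 0.006 counts. Its spring (under 1 N) cannot push the carriage back. The stop's place varies and is not told: fully home, the carriage is at x -25 to +5 mm of the press, so feel for it.
- mould: Plaster mould block 88 x 86 x 34 mm, 0.3 kg, lying loose on the carriage's steel plate (14 mm above its underside), centred near x = +4, y = 0 of the carriage. Origin: centre of its underside.
- cup: Empty bisque clay cup, 60 mm wide and high, 60 g, standing loose on the carriage's left wing (8 mm above its underside) near x = 0, y = +110 mm of the carriage. Origin: centre of its underside.
- bowl: Bystander: terracotta bowl 130 mm wide, 50 high, right of the press. Origin: centre of its underside.
- jar: Bystander: closed white jar 70 mm wide, 100 high, right of the press. Origin: centre of its underside.
- brush: Bystander: brush lying on the bench at the robot's left. Origin on its underside.
- beaker: Bystander: white ceramic cup 84 mm wide, 85 high, at the robot's right. Origin: centre of its underside.
- bat: Bystander: round plaster bat 200 mm wide, 22 high, left of the press. Origin: centre of its underside.

How it is judged:
At the end, for the whole second after the job is handed in: The plunger is pushed in more than 6 of its 10 mm; the carriage lies at rest flat in its slot (within 6 mm and 0.1 rad of the slot line); the mould is still within 15 mm of its place on the carriage and the cup stands upright on the left wing, within about 20 mm of where it was (value of joint plunger above 0.006 m and y of carriage in the frame of press between -0.006 and 0.006 m and z of carriage in the frame of press below 0.036 m and angle between the x axis of carriage and the x axis of press, either way round below 0.1 rad and angle between carriage's own z axis and vertical below 0.06 rad and linear speed of carriage below 0.01 m/s and x of mould in the frame of carriage between -0.012 and 0.019 m and y of mould in the frame of carriage between -0.015 and 0.015 m and z of mould in the frame of carriage below 0.02 m and x of cup in the frame of carriage between -0.035 and 0.045 m and y of cup in the frame of carriage between 0.065 and 0.155 m and angle between cup's own z axis and vertical below 0.1 rad); the robot touches nothing.
It fails at once if the carriage was rammed (over 40 N from the robot) (contact force between any of the fingers, the arm and carriage above 40 N).
It fails at once if the carriage was lifted or tipped out of its slot (z of carriage in the frame of press above 0.04 m or angle between carriage's own z axis and vertical above 0.12 rad).
It fails at once if the cup was tipped over (angle between cup's own z axis and vertical above 0.4 rad).
It fails at once if a bystander was disturbed (distance of any of bowl, jar, brush, beaker, bat from where it was at the start of the episode above 0.02 m).
It also fails if it takes over 48 s, if anything falls off the work surface, if the arm or the gripper's body presses on something with over 40 N, if the wrist force passes 120 N, or if a joint passes its speed limit or range.

## Working session

There is one attempt and no reset: what is moved stays moved. The work goes in short steps, each a Python script; the robot and the scene stay as the last script left them, time stands still between calls to the robot, and variables do not carry over. Pictures are saved under pics/ and viewed, at most 10 in all, crops included, and the job is handed in when it is done.

```bash
mkdir -p pics
cat > h.py <<'E'
import numpy as np,cv2
from rig import manip as m
def ray(c,uv,z):
    K=np.array([[c['fx'],0,c['cx']],[0,c['fy'],c['cy']],[0,0,1.]])
    s=(np.array(uv,float)-[c['cx'],c['cy']])/[c['fx'],c['fy']]
    p=s.copy()
    for _ in range(20): p=s/(1+c['k1']*(p@p))
    T=np.array(c['cam_to_world']); d=T[:3,:3]@[p[0],p[1],1]; o=T[:3,3]
    return o+d*(z-o[2])/d[2]
def proj(c,P):
    T=np.linalg.inv(np.array(c['cam_to_world'])); q=T[:3,:3]@np.array(P)+T[:3,3]
    s=q[:2]/q[2]; s=s*(1+c['k1']*(s@s)); return s*[c['fx'],c['fy']]+[c['cx'],c['cy']]
def snap(n,f):
    c=m.camera(n); cv2.imwrite(f,c['image'][:,:,::-1]); return c
E
python3 - <<'E'
from h import *
for n in('top','side'):
    c=snap(n,f'pics/{n}0.png'); print(n,c['fx'],c['k1'],np.round(c['cam_to_world'],3).tolist())
print(m.get_time())
E
```

```text
top 432.6998497861499 0.0006663493357263188 [[-0.02, -0.997, 0.071, 0.47], [-1.0, 0.019, -0.015, 0.051], [0.013, -0.071, -0.997, 1.678], [0.0, 0.0, 0.0, 1.0]]
side 469.84001020061004 -0.06869324329496396 [[0.995, -0.064, 0.074, 0.449], [-0.098, -0.684, 0.723, -1.169], [0.004, -0.726, -0.687, 1.307], [0.0, 0.0, 0.0, 1.0]]
0.1
```

View pics/top0.png

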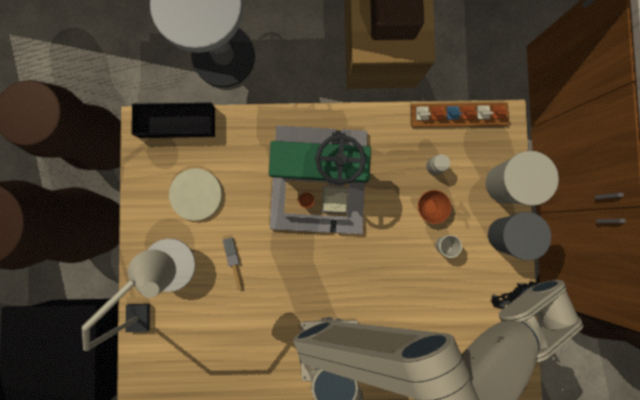

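View pics/side0.png

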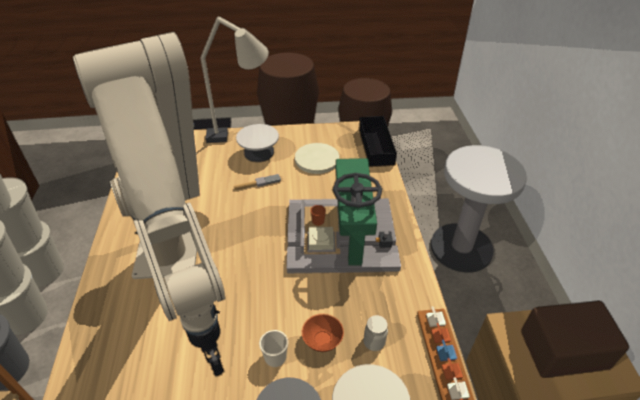

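The top view shows the press bed at about u 270–367, v 127–235, with the dark slot mouth near (334, 228). The mould is at (335, 203) and the cup at (306, 199). I'll zoom in on both views.

Run:
```python
import cv2,numpy as np
a=cv2.imread('pics/top0.png')[115:245,255:385]; b=cv2.imread('pics/side0.png')[180:285,275:415]
a=cv2.resize(a,(520,520),interpolation=cv2.INTER_CUBIC)
cv2.imwrite('pics/z0.png',cv2.convertScaleAbs(a,alpha=1.6,beta=15))
```

```text
(no output)
```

View pics/z0.png

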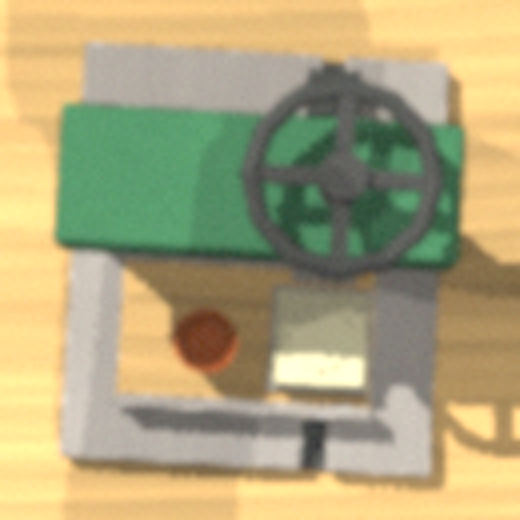

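The zoom (4×, offset (255, 115)) shows the bed corners at (65,455), (428,473), (447,65) and (88,45). The slot mouth is at (313,468) and the board's top edge runs from about (118,403) to (370,412).

Run:
```python
from h import *
c=m.camera('top')
f=lambda p,z: ray(c,[255+p[0]/4-.375,115+p[1]/4-.375],z)
P=[f(p,.03) for p in[(65,455),(428,473),(447,65),(88,45)]]
print(np.round(P,4))
M=np.array([[-.27,.242],[-.27,-.112],[.13,-.112],[.13,.242]]);Q=np.array(P)[:,:2]
# rigid fit
A,B=M-M.mean(0),Q-Q.mean(0); th=np.arctan2((A[:,0]*B[:,1]-A[:,1]*B[:,0]).sum(),(A*B).sum())
R=np.array([[np.cos(th),-np.sin(th)],[np.sin(th),np.cos(th)]]);o=Q.mean(0)-R@M.mean(0)
print('yaw',th,'origin',o,'res',np.round(M@R.T+o-Q,4).tolist())
print('mouth pred',R@[-.27,0]+o,'seen',f((313,468),.03))
for p in[(118,403),(370,412)]: print('board top in press',R.T@(f(p,.075)[:2]-o))
print('cup',R.T@(f((206,338),.09)[:2]-o))
print(np.round(m.camera('wrist')['mount'],3), m.get_ee_rot(),m.get_time())
from scipy.spatial.transform import Rotation as Ro
xa=np.r_[R@[1,0],0]
for tilt in(0,40):
  t=np.radians(tilt); zt=np.sin(t)*xa+np.r_[0,0,-np.cos(t)]
  for s in(1,-1):
    y=s*np.cross([0,0,1],xa); rv=Ro.from_matrix(np.c_[np.cross(y,zt),y,zt]).as_rotvec()
    for X in(-.35,-.3,-.2,-.1): print(tilt,s,X,rv.round(3),np.round(m.solve_ik(list(np.r_[R@[X,0]+o,.08]),list(rv)),2) if m.solve_ik(list(np.r_[R@[X,0]+o,.08]),list(rv)) is not None else None)
```

```text
[[ 0.4598  0.2119  0.03  ]
 [ 0.4358 -0.1321  0.03  ]
 [ 0.828  -0.161   0.03  ]
 [ 0.8534  0.1851  0.03  ]]
yaw -0.07115307102530095 origin [ 0.70945125 -0.04383472] res [[-0.0024, 0.0048], [-0.0037, -0.0043], [0.0032, -0.0038], [0.0029, 0.0033]]
mouth pred [ 0.44013444 -0.02463959] seen [ 0.44277169 -0.02291842  0.03      ]
board top in press [-0.21631241  0.18698615]
board top in press [-0.21262324 -0.04622976]
cup [-0.15287073  0.10869855]
[[-0.    -0.965 -0.263  0.066]
 [ 1.    -0.     0.001  0.   ]
 [-0.001 -0.263  0.965 -0.121]
 [ 0.     0.     0.     1.   ]] [-3.07869688e+00 -6.20577668e-01  2.51140122e-04] 0.2
0 1 -0.35 [0.112 3.14  0.   ] [-0.09  0.4   2.29 -0.    0.45 -1.59]
0 1 -0.3 [0.112 3.14  0.   ] [-0.08  0.45  2.19 -0.    0.51 -1.58]
0 1 -0.2 [0.112 3.14  0.   ] [-0.08  0.54  1.98 -0.    0.63 -1.58]
0 1 -0.1 [0.112 3.14  0.   ] [-0.08  0.64  1.75 -0.    0.76 -1.58]
0 -1 -0.35 [ 3.14  -0.112  0.   ] [-0.09  0.4   2.29 -0.    0.45  1.56]
0 -1 -0.3 [ 3.14  -0.112  0.   ] [-0.08  0.45  2.19 -0.    0.51  1.56]
0 -1 -0.2 [ 3.14  -0.112  0.   ] [-0.08  0.54  1.98 -0.    0.63  1.56]
0 -1 -0.1 [ 3.14  -0.112  0.   ] [-0.08  0.64  1.75 -0.    0.76  1.56]
40 1 -0.35 [ 0.087  2.442 -0.032] None
40 1 -0.3 [ 0.087  2.442 -0.032] [-0.09  0.6   2.56  3.12  0.72  1.57]
40 1 -0.2 [ 0.087  2.442 -0.032] [-0.09  0.58  2.36  3.12  0.49  1.58]
40 1 -0.1 [ 0.087  2.442 -0.032] [-0.08  0.61  2.15  3.12  0.32  1.58]
40 -1 -0.35 [ 2.928 -0.104  1.066] None
40 -1 -0.3 [ 2.928 -0.104  1.066] [-0.09  0.6   2.56  3.12  0.72 -1.57]
40 -1 -0.2 [ 2.928 -0.104  1.066] [-0.09  0.58  2.36  3.12  0.49 -1.56]
40 -1 -0.1 [ 2.928 -0.104  1.066] [-0.08  0.61  2.15  3.12  0.32 -1.56]
```

```bash
cat >> h.py <<'E'
from scipy.spatial.transform import Rotation as Ro
TH=-.0712; O=np.array([.7095,-.0438])
def rot(): return np.array([[np.cos(TH),-np.sin(TH)],[np.sin(TH),np.cos(TH)]])
def w(X,Y,z): return list(np.r_[rot()@[X,Y]+O,z])
def rv(t):
    xa=np.r_[rot()@[1,0],0]; t=np.radians(t); z=np.sin(t)*xa-[0,0,np.cos(t)]; y=np.cross([0,0,1],xa)
    return list(Ro.from_matrix(np.c_[np.cross(y,z),y,z]).as_rotvec())
def wrist(f):
    T=np.eye(4);T[:3,3]=m.get_position();T[:3,:3]=Ro.from_rotvec(m.get_ee_rot()).as_matrix()
    c=m.camera('wrist');c['cam_to_world']=T@np.array(c['mount']);cv2.imwrite(f,c['image'][:,:,::-1]);return c
E
python3 - <<'E'
from h import *
import pickle
m.command_gripper(0.0,30)
m.move_to(w(-.33,0,.30),rv(0))
c=wrist('pics/w0.png'); pickle.dump(c,open('w0.pkl','wb'))
for n,P in dict(mouth=(-.27,0,.03),slotb=(-.22,0,.03),bl=(-.215,.19,.075),br=(-.215,-.05,.075)).items(): print(n,proj(c,w(*P)))
print(m.get_time(),m.get_width(),m.get_contact_force())
E
```

```text
mouth [319.28544144 214.36783467]
slotb [319.30721213 247.8033839 ]
bl [467.65853578 265.93499814]
br [280.40169156 266.06030682]
3.0833 0.00017452799359979422 [-0.36823908 -0.6482339  -0.33171968]
```

View pics/w0.png

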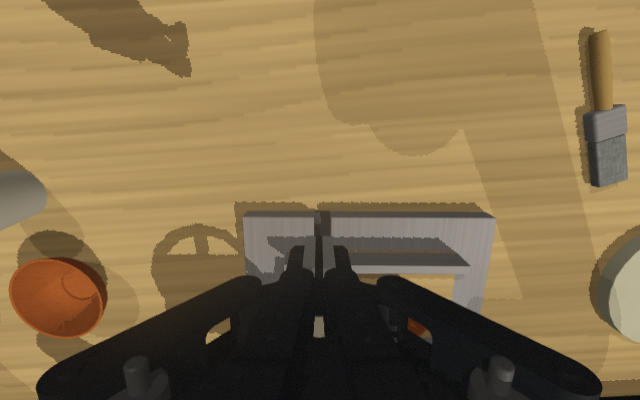

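The wrist view (image down is forward) shows the slot mouth at about (324, 213), with the bed's front corners at (244, 214) and (495, 216). The board's top edge is near v 265, as predicted. I'll measure the slot edges from row profiles.

Run:
```python
from h import *
import pickle
c=pickle.load(open('w0.pkl','rb')); g=cv2.cvtColor(c['image'],cv2.COLOR_RGB2GRAY)
for v in (214,217,220,224,228,232,236,242): print(v,g[v,308:342].tolist())
for v in (220,228,240): 
    r=g[v].astype(int); print(v,r[236:254].tolist(),r[486:502].tolist())
print(g[204:222,300].tolist(),g[204:222,440].tolist())
```

```text
214 [76, 75, 76, 77, 77, 77, 81, 74, 77, 77, 77, 76, 58, 57, 58, 59, 58, 58, 58, 58, 57, 58, 72, 77, 77, 77, 77, 77, 77, 79, 77, 76, 77, 77]
217 [106, 106, 107, 106, 106, 109, 75, 70, 75, 76, 75, 76, 70, 58, 59, 58, 58, 59, 57, 55, 56, 57, 70, 93, 106, 102, 102, 105, 105, 104, 103, 104, 104, 106]
220 [131, 130, 129, 130, 131, 131, 72, 71, 68, 71, 75, 76, 76, 57, 58, 57, 57, 56, 56, 55, 56, 57, 67, 109, 130, 129, 129, 133, 134, 131, 131, 130, 133, 134]
224 [131, 131, 132, 132, 131, 131, 60, 59, 59, 58, 52, 54, 55, 56, 58, 55, 56, 56, 57, 55, 57, 58, 66, 110, 128, 130, 129, 133, 132, 131, 131, 129, 131, 134]
228 [131, 131, 131, 132, 131, 130, 59, 49, 48, 51, 51, 51, 54, 55, 54, 55, 52, 55, 56, 54, 57, 57, 68, 113, 129, 128, 130, 133, 132, 130, 132, 129, 132, 134]
232 [131, 130, 131, 132, 131, 132, 59, 49, 48, 51, 50, 46, 52, 55, 55, 55, 55, 54, 55, 56, 56, 55, 67, 113, 129, 127, 129, 133, 132, 130, 130, 131, 132, 132]
236 [91, 92, 90, 92, 90, 90, 76, 63, 42, 43, 43, 42, 41, 42, 65, 74, 75, 76, 76, 75, 76, 74, 78, 87, 104, 103, 129, 131, 132, 129, 130, 130, 110, 108]
242 [81, 80, 81, 80, 81, 80, 80, 62, 39, 39, 40, 39, 39, 37, 58, 80, 81, 79, 80, 80, 81, 81, 80, 81, 80, 82, 83, 84, 82, 84, 84, 82, 83, 85]
220 [103, 102, 101, 100, 99, 100, 103, 132, 131, 133, 131, 130, 130, 128, 127, 129, 129, 131] [151, 150, 149, 147, 147, 149, 152, 149, 151, 151, 142, 139, 140, 140, 139, 140]
228 [102, 100, 100, 101, 101, 99, 90, 119, 130, 131, 133, 129, 130, 128, 126, 128, 128, 129] [151, 150, 149, 147, 151, 152, 149, 151, 147, 158, 159, 160, 146, 143, 142, 143]
240 [101, 103, 101, 101, 101, 101, 103, 88, 127, 129, 133, 132, 129, 128, 127, 127, 128, 129] [148, 146, 150, 151, 149, 152, 146, 153, 154, 155, 154, 153, 153, 153, 153, 153]
[103, 102, 102, 102, 100, 98, 95, 85, 77, 76, 77, 78, 82, 106, 124, 130, 130, 129] [93, 97, 98, 99, 98, 98, 96, 85, 71, 70, 70, 69, 67, 94, 129, 145, 145, 146]
```

Run:
```python
from h import *
import pickle
c=pickle.load(open('w0.pkl','rb'))
for p in[(313.5,220),(330.6,220),(313.5,232),(330.7,232),(242.6,220),(243.9,240),(496,217),(320,216.5),(320,265)]:
    P=ray(c,p,.075 if p[1]==265 else .03); print(p,P.round(4),(rot().T@(P[:2]-O)).round(4))
```

```text
(313.5, 220) [ 0.4478 -0.0332  0.03  ] [-0.2618 -0.008 ]
(330.6, 220) [ 0.4495 -0.0095  0.03  ] [-0.2618  0.0157]
(313.5, 232) [ 0.4655 -0.0346  0.03  ] [-0.244  -0.0081]
(330.7, 232) [ 0.4672 -0.0105  0.03  ] [-0.244  0.016]
(242.6, 220) [ 0.4407 -0.1313  0.03  ] [-0.2619 -0.1064]
(243.9, 240) [ 0.4704 -0.1336  0.03  ] [-0.2321 -0.1066]
(496, 217) [0.4616 0.2186 0.03  ] [-0.2659  0.2441]
(320, 216.5) [ 0.4433 -0.0238  0.03  ] [-0.2669  0.001 ]
(320, 265) [ 0.4937 -0.0276  0.075 ] [-0.2164  0.0008]
```

```bash
cat >> h.py <<'E'
O=O+rot()@[0,.003]; T=42; Z=.064
def X(): return (rot().T@(np.array(m.get_position())[:2]-O))
def F(): return rot().T@np.array(m.get_contact_force())[:2]
E
python3 - <<'E'
from h import *
for x,z in[(-.3,.2),(-.275,.2),(-.275,Z),(-.2,Z),(-.08,Z),(-.07,Z)]:
    q=m.solve_ik(w(x,0,z),rv(T)); print(x,z,None if q is None else np.round(q,2))
m.move_to(w(-.29,0,.2),rv(T))
m.servo_line(w(-.275,0,Z),rv(T),rate=.08)
print(X(),m.get_position(),F(),m.get_contact_force(),m.get_time())
snap('side','pics/s1.png'); a=cv2.imread('pics/s1.png')[150:300,200:420]; cv2.imwrite('pics/s1z.png',cv2.resize(a,None,fx=3.5,fy=3.5,interpolation=2))
E
```

```text
-0.3 0.2 [-0.08  0.11  2.54  3.12  0.24  1.59]
-0.275 0.2 [-0.08  0.15  2.49  3.12  0.23  1.59]
-0.275 0.064 [-0.08  0.68  2.52  3.13  0.79  1.57]
-0.2 0.064 [-0.08  0.65  2.37  3.13  0.6   1.57]
-0.08 0.064 [-0.08  0.67  2.12  3.13  0.38  1.58]
-0.07 0.064 [-0.08  0.68  2.1   3.13  0.37  1.58]
[-2.74890965e-01  1.46441261e-05] [ 0.43551997 -0.02123729  0.06439815] [-0.2815338  -0.28136349] [-0.30083665 -0.26062234 -0.10591928] 7.6167
```

View pics/s1z.png

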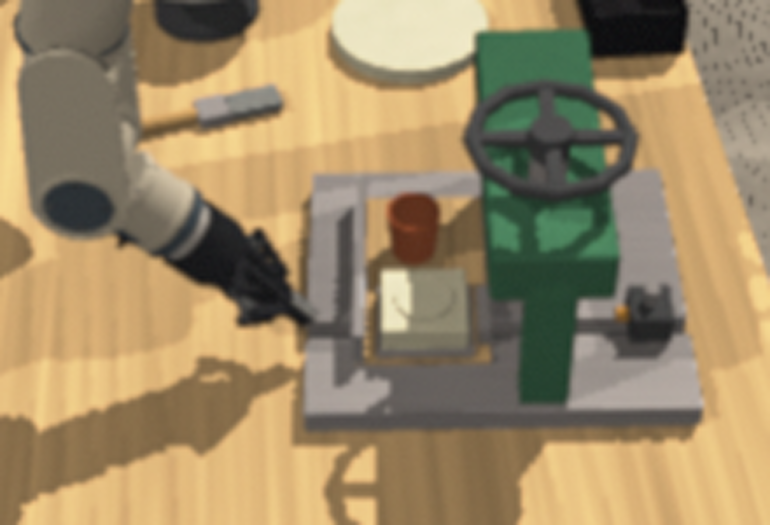

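The tilted tool is lined up with the slot in front of the board, and the mould and cup are undisturbed. Next I'll push in small steps while watching the force.

```bash
cat > push.py <<'E'
from h import *
import sys
xt=X()[0]; lim=float(sys.argv[1]); fmax=float(sys.argv[2]); f0=F(); log=[]
while xt<lim:
    xt+=.003 if xt<-.128 else .001
    m.servo_line(w(xt,0,Z),rv(T),rate=.025 if xt<-.128 else .012)
    f=F()-f0; log.append((round(xt*1e3),round(-f[0],1),round(f[1],1)))
    if -f[0]>fmax: print('STOP');break
print(log,X(),m.get_time())
E
python3 push.py -.15 16
```

```text
[(-272, np.float64(-0.2), np.float64(1.0)), (-269, np.float64(-0.5), np.float64(-0.3)), (-266, np.float64(-0.1), np.float64(0.2)), (-263, np.float64(-0.6), np.float64(0.7)), (-260, np.float64(0.1), np.float64(0.0)), (-257, np.float64(-1.0), np.float64(-0.6)), (-254, np.float64(0.2), np.float64(0.3)), (-251, np.float64(-0.7), np.float64(-0.1)), (-248, np.float64(0.9), np.float64(-0.0)), (-245, np.float64(-1.1), np.float64(-0.1)), (-242, np.float64(0.4), np.float64(0.5)), (-239, np.float64(-0.6), np.float64(0.3)), (-236, np.float64(2.0), np.float64(-0.5)), (-233, np.float64(2.9), np.float64(-1.1)), (-230, np.float64(2.2), np.float64(-0.1)), (-227, np.float64(2.2), np.float64(-0.1)), (-224, np.float64(1.8), np.float64(-0.6)), (-221, np.float64(3.5), np.float64(-2.5)), (-218, np.float64(3.1), np.float64(-1.3)), (-215, np.float64(3.4), np.float64(-0.6)), (-212, np.float64(3.3), np.float64(-2.0)), (-209, np.float64(6.3), np.float64(-2.3)), (-206, np.float64(5.1), np.float64(-2.0)), (-203, np.float64(5.3), np.float64(-1.4)), (-200, np.float64(4.9), np.float64(-1.1)), (-197, np.float64(5.9), np.float64(-1.1)), (-194, np.float64(5.6), np.float64(-0.8)), (-191, np.float64(5.6), np.float64(-0.9)), (-188, np.float64(4.9), np.float64(-1.1)), (-185, np.float64(5.7), np.float64(-0.4)), (-182, np.float64(4.3), np.float64(-1.8)), (-179, np.float64(5.5), np.float64(-0.6)), (-176, np.float64(6.2), np.float64(-1.3)), (-173, np.float64(5.8), np.float64(-0.7)), (-170, np.float64(5.2), np.float64(-1.1)), (-167, np.float64(4.2), np.float64(-0.6)), (-164, np.float64(4.9), np.float64(-1.1)), (-161, np.float64(5.7), np.float64(-0.1)), (-158, np.float64(4.8), np.float64(-0.9)), (-155, np.float64(5.0), np.float64(-0.5)), (-152, np.float64(5.6), np.float64(-0.8)), (-149, np.float64(5.6), np.float64(-0.7))] [-1.49853740e-01  1.19994463e-04] 18.875
```

The carriage slides at 5–6 N. I'll continue to the stop, using the free-air force as the zero.

```bash
sed -i 's/f0=F()/f0=np.zeros(2)/' push.py; python3 push.py -.075 15 | sed 's/np.float64//g'
```

```text
STOP
[(-147, (7.0), (-0.7)), (-144, (5.8), (-0.1)), (-141, (5.8), (-0.9)), (-138, (3.8), (-0.8)), (-135, (6.2), (-0.2)), (-132, (5.4), (-0.8)), (-129, (5.8), (-0.9)), (-126, (5.8), (-0.5)), (-125, (6.2), (-0.3)), (-124, (7.5), (-0.7)), (-123, (7.5), (-0.8)), (-122, (7.9), (-1.5)), (-121, (8.8), (-0.4)), (-120, (9.1), (-0.8)), (-119, (8.7), (-0.5)), (-118, (9.4), (-0.4)), (-117, (7.7), (-0.7)), (-116, (5.9), (-0.4)), (-115, (6.2), (-0.2)), (-114, (6.4), (-1.2)), (-113, (5.9), (-1.4)), (-112, (5.9), (-0.9)), (-111, (5.6), (-0.7)), (-110, (5.4), (0.1)), (-109, (5.7), (-1.1)), (-108, (5.7), (-0.9)), (-107, (5.2), (-0.8)), (-106, (6.0), (-1.2)), (-105, (6.3), (-1.0)), (-104, (6.2), (-1.0)), (-103, (6.1), (-0.8)), (-102, (6.6), (-0.5)), (-101, (6.0), (-1.2)), (-100, (7.7), (-1.7)), (-99, (7.2), (-2.0)), (-98, (6.9), (-1.7)), (-97, (7.5), (-1.1)), (-96, (8.3), (-1.1)), (-95, (10.1), (-1.0)), (-94, (11.6), (-1.5)), (-93, (14.6), (0.2)), (-92, (17.0), (-0.8))] [-0.09621795  0.00015635] 29.625
```

The force ramps linearly while the TCP stays at -96 mm, so this looks like the solid stop. I'll confirm with 2 mm more, then look.

Run:
```python
from h import *
for x in(-.091,-.090):
    m.servo_line(w(x,0,Z),rv(T),rate=.012); m.hold(.2); print(X(),F())
snap('side','pics/s2.png'); a=cv2.imread('pics/s2.png')[170:290,270:420]; cv2.imwrite('pics/s2z.png',cv2.resize(a,None,fx=5,fy=5,interpolation=2)); print(m.get_time())
```

```text
[-0.09611281  0.00016368] [-19.38102175  -0.86296118]
[-0.09595474  0.00017627] [-22.25238678  -0.7501812 ]
30.575
```

View pics/s2z.png

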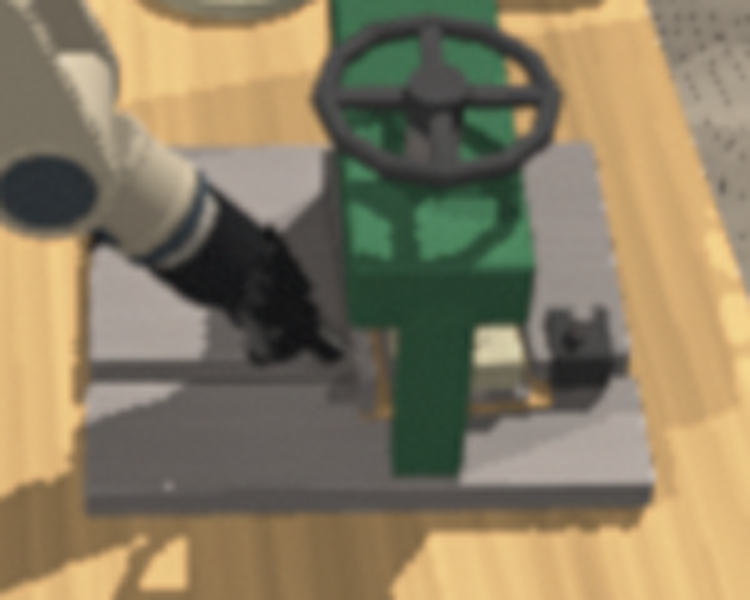

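The carriage's rear edge at about (545, 392) meets the stop block, and the mould is riding upright. The carriage is at x ≈ -4 mm and gives no more under 22 N, so it is home. I'll back off along the line and check the cup from above.

Run:
```python
from h import *
m.servo_line(w(-.10,0,Z),rv(T),rate=.02)
m.servo_line(w(-.20,0,Z),rv(T),rate=.1)
m.servo_line(w(-.27,0,.15),rv(T),rate=.12)
print(X(),F(),m.get_time())
c=wrist('pics/w3.png'); print(m.get_time())
```

```text
[-2.69608897e-01 -1.01368519e-05] [0.08638597 0.70911148] 33.45
33.5
```

View pics/w3.png

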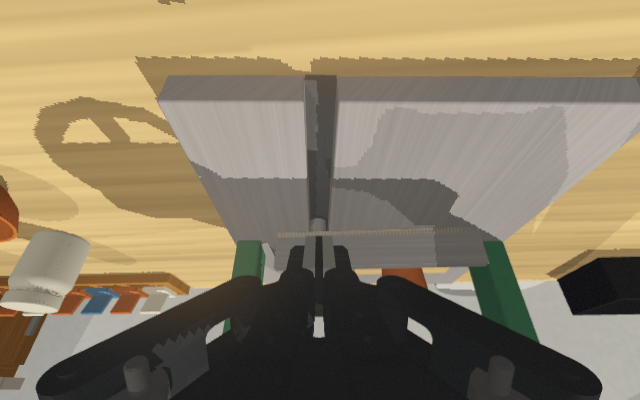

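The view shows the board square across the slot at about v 232, the cup upright at (403, 277), and the tool clear.

```bash
python3 -c "
from rig import manip as m
print(m.sign_off())"
```

```text
the job is handed in; nothing more can be done
None
```

I slid the carriage in under the press head until it stopped firmly at about 22 N, at roughly x −4 mm of the press; the cup and mould looked undisturbed, the arm is clear, and I handed the job in at about 34 s (no verdict was returned, and I judged the plunger by feel).

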